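# Clear the engraving work holder and hold its spring jaw open at the pointer

### The arm

A 6-joint arm with a two-finger parallel gripper is mounted at the origin on the work surface. World frame = base frame: x ahead of the robot, y to its left, z up, the work surface at z = 0. Lengths are in mm, angles in degrees, forces in N, time in s.
With the tool pointing down it reaches from about 350 to 850 mm from the base axis. Payload 8.1 kg.
Tool frame: the origin (TCP) lies at the very end of the fingers, on their centre line; the grasp point (between the pads) lies 19 mm behind it (r.grip_depth is the distance from the TCP to the grasp point, in mm); y points along the fingers, z is the direction in which the jaws open and shut, and the axes are right-handed (so a half turn about y gives the same grasp; the last joint's range is limited). The gripper opens to 85 mm and grips with 20 to 120 N. Pads are 22 mm wide; open, the fingers measure 114 mm over their backs; the gripper's body (76 mm by 85 mm) begins 54 mm behind the grasp point. The pads swing forward as they close: fully open they stand 13 mm farther back than shut.
Start: joints at [-4.893, 7.471, 85.268, -0, 87.261, -4.893], TCP at [600.004, 0.022, 231.292] pointing down, gripper open.
Joint ranges: [-169.43, 169.43], [-51.17, 129.36], [1.28, 143.12], [-76.62, 256.62], [0, 156.53], [-152.29, 152.29]. Speed limits (degrees/s): [136.94, 136.94, 159.86, 180, 180, 180].

### API

Orientations are given as [roll, pitch, yaw] about the fixed x, y, z axes, in that order (R = Rz(yaw) Ry(pitch) Rx(roll)).
In Python, from bench import readout, eyes, r gives the robot as it stands. The module is installed in compiled form; this text tells all that it offers.
- The arm moves only by the tool move_arm, never from a script. Its argument "motion" is text: rows parted by semicolons, each of 6 numbers parted by spaces: the shift along the world's x, y, z in cm, then the turn, a rotation vector about the world's x, y, z in degrees. A call has 1 to 10 rows; each row is the pose to reach, as a shift and turn from the pose commanded when the call began; what a row does not reach only later rows make up. A row lasts 1/12 s, in which the tool goes at most 41.7 mm and 7.16 degrees, less where a joint would pass 70% of its speed; a pose out of reach is approached as far as the arm can. A call with a gripper value outside its range is refused whole. "fingers" is the finger opening in cm, from 0 to 8.54, set as the call begins (left out, the last holds). The fingers move at their own pace and stop on an object; "squeeze" is the grip in N (left out, the last holds). Time passes only in rows, so rows that repeat a pose let the fingers close. It gives the time, the measured TCP pose, the force and the opening at its end, in the units of the state.
- readout.sense(): the state, without advancing time (a new reading comes with each control period).
- eyes.snapshot(name): name is "scene" or "side" or "wrist"; returns a dict with "image" (480x640x3 uint8, blue, green, red), "fx", "fy", "cx", "cy" (pixels), "world_to_cam" (4x4, takes a point from world to camera coordinates). Camera axes: x right, y down, z forward; pixel columns grow to the right and rows downward; lengths in mm; the calibration is good to about 2 mm. A picture is of the moment at which its call begins. There is no depth.
- r.hand_in(): hands the job in, once; it reports no verdict.
The state is a dict: "time": time; "joint_pos": joint angles; "qd": joint speeds; "joint_efforts": joint torques, N m; "tool_pos": TCP position; "tcp_rot": TCP orientation; "ft_force": force on the tool from outside, world axes, zero at the start; "wrist_torque": the same for the moment, N m; "finger_gap": finger opening in mm.
Only numpy, scipy, OpenCV 4.12 (cv2) and the standard library are available. Lean on these libraries where they do the work, as an engineer would, in place of code of your own. Each camera call takes 0.05 s, during which the arm holds its last target. There are 200 camera calls.

### The job

Get the engraving work holder ready for the next name-plate blank: with the wooden scraper block, not with the fingers, sweep the four wood offcuts off the metal bed into the blue chip tray along its edge, then stand the block back on the desk, upright and clear of the holder. Then take the sprung jaw by its black handle, draw it out until its clamping face is level with the tip of the red pointer, and finish still holding it there so that I can lay the blank in; if you let go it springs shut. Do not shift the pointer or disturb the other things on the desk.

Things in the scene. Friction and masses are not known exactly. Their poses are not given: they have to be found in the camera images.
- holder: Work holder fixed to the desk: aluminium bed plate 200 mm (own x, -100 to +100) by 325 mm (own y, -165 to +160), top face 36 mm above the desk. Origin at desk height, own z up. Across the plate stand, from -y to +y: steel fence, sprung jaw, two coil springs, steel end block (own y +130 to +155 mm, 32 mm high above the plate).
- bed (a point): middle of the clear bed between fence and shut jaw, on the plate's top face (own x 0, own y -70 mm of the holder). The bed is 140 mm long along own y: the fence's inner face lies at own y -140 mm, the shut jaw's face at 0. Fence and jaw are 24 mm high above the plate and span own x -80 to +80 mm. The offcuts lie here.
- tray (a point): middle of the floor of the blue chip tray fixed along the plate's -x edge (the edge nearer the robot), 5 mm above the desk. Inside: own x of the holder -189 to -100 mm, own y -159 to +35 mm; rim 40 mm above the desk. It has no wall towards the plate: what is pushed over the plate's -x edge drops in.
- jaw (a joint): how far the sprung jaw is drawn out, in m: 0 = shut, 0.055 = end stop; it moves along the holder's own +y, away from the fence. Springs pull it shut with 4.4 N at 0 plus 220 N/m, and there is 1 N of friction. The jaw (body jaw) is an aluminium bar 160 mm (own x) by 24 mm (own y), 24 mm high, handle on top.
- jaw_face (a point): on the jaw: top edge of its clamping face (the face towards the fence), at the end of the bar next to the pointer (own x +80 mm); moves with the jaw
- jaw_handle (a point): on the jaw: centre of the black handle bar, which lies along the holder's own x: 86 mm long, 12 mm thick and high, centre 90 mm above the desk, 12 mm behind the clamping face, on two posts 36 mm either side of the centre; 24 mm free below the bar. Pinch it from above, fingers either side along own y.
- pointer_tip (a point): tip of the red pointer, a small red block (16 mm wide, 9 mm high, brass screw) clamped on a rail at the plate's far (+x) edge, tip towards the jaw's end. The jaw is right when jaw_face has the same own y (holder's) as this tip. It stands 22 to 45 mm from the shut jaw's face. About 12 N would shift it: leave it alone.
- scraper: loose scraper block of pale wood, 0.11 to 0.22 kg, on the desk left or right of the holder: flat sole 44 mm (own x) by 100 mm (own y), 26 mm high, black rubber edge; on it an upright grip rib 22 mm thick (own x), 78 mm long (own y), top 68 mm above the underside. Origin at the middle of the underside. Grip the rib across own x from above; sweep along own x.
- scraper_grip (a point): middle of the scraper's grip rib, 52 mm above its underside
- offcut0: loose wood offcut 0, reddish, about 36 x 24 x 18 mm (18 high), 11 g; it starts flat on the bed. Origin at the middle of its underside.
- offcut1: loose wood offcut 1, dark, about 36 x 24 x 18 mm (18 high), 11 g; it starts flat on the bed. Origin at the middle of its underside.
- offcut2: loose wood offcut 2, dark, about 36 x 24 x 18 mm (18 high), 11 g; it starts flat on the bed. Origin at the middle of its underside.
- offcut3: loose wood offcut 3, reddish, about 36 x 24 x 18 mm (18 high), 11 g; it starts flat on the bed. Origin at the middle of its underside.
- wax_tin: bystander: closed amber jar with a brass lid, 68 mm across, 45 mm high, on the side of the holder where the scraper is not. Leave it alone.
- blank: bystander: reddish wooden blank 165 x 50 x 18 mm lying on the desk beyond the holder. Leave it alone.
- name_plate: bystander: finished dark desk name plate with brass face, 50 x 200 mm, 53 mm high, right of the robot. Leave it alone.
- mug: bystander: blue mug 80 mm across, 95 mm high. Leave it alone.
- caliper: bystander: steel caliper with black display, 235 mm long, lying flat. Leave it alone.
- mouse: bystander: white computer mouse 104 x 60 x 33 mm. Leave it alone.

How it is judged (in metres and radians):
On the way, in this order (a step that is already met when the one before it is completed fails the run):
1. all four offcuts lie in the chip tray ((x of offcut0 in the frame of holder below -0.1 m or z of offcut0 in the frame of holder below 0.028 m) and x of offcut0 in the frame of holder between -0.19 and -0.09 m and y of offcut0 in the frame of holder between -0.162 and 0.037 m and z of each of offcut0, offcut1, offcut2, offcut3 in the frame of holder below 0.05 m and (x of offcut1 in the frame of holder below -0.1 m or z of offcut1 in the frame of holder below 0.028 m) and x of offcut1 in the frame of holder between -0.19 and -0.09 m and y of offcut1 in the frame of holder between -0.162 and 0.037 m and (x of offcut2 in the frame of holder below -0.1 m or z of offcut2 in the frame of holder below 0.028 m) and x of offcut2 in the frame of holder between -0.19 and -0.09 m and y of offcut2 in the frame of holder between -0.162 and 0.037 m and (x of offcut3 in the frame of holder below -0.1 m or z of offcut3 in the frame of holder below 0.028 m) and x of offcut3 in the frame of holder between -0.19 and -0.09 m and y of offcut3 in the frame of holder between -0.162 and 0.037 m), for 0.2 s.
2. the scraper block stands released on the desk (height (world z) of scraper below 0.006 m and angle between scraper's own z axis and vertical below 0.15 rad and contact force between the fingers and scraper below 0.2 N and linear speed of scraper below 0.03 m/s and contact force between scraper and holder below 0.2 N), for 0.2 s.
3. the fingers hold the jaw with its face at the pointer (y of jaw_face in the frame of pointer_tip between -0.004 and 0.004 m and contact force between the fingers and jaw above 2 N), for 0.3 s.
At the end, for the whole second after the job is handed in: All four offcuts lie in the chip tray; the scraper block stands upright on the desk, released, clear of the holder; the jaw face is within 4 mm of the pointer tip along the slide, at rest, held there by the fingers alone (at least 2 N; no block or offcut touches the jaw) (all of step 1 and all of step 2 and all of step 3 and velocity of joint jaw between -0.01 and 0.01 m/s and contact force between each of scraper, offcut0, offcut1, offcut2, offcut3 and jaw below 0.2 N); the arm keeps its last pose, push and grip.
It fails at once if the fingers or arm push an offcut (contact force between any of the fingers, the arm and offcut0 above 1 N or contact force between any of the fingers, the arm and offcut1 above 1 N or contact force between any of the fingers, the arm and offcut2 above 1 N or contact force between any of the fingers, the arm and offcut3 above 1 N).
It fails at once if the red pointer is shifted (distance of pointer_tip from where it was at the start of the episode above 0.003 m).
It fails at once if a bystander is disturbed (distance of any of wax_tin, blank, name_plate, mug, caliper, mouse from where it was at the start of the episode above 0.02 m or angle between any of wax_tin, blank, name_plate, mug, caliper, mouse's own z axis and vertical above 0.3 rad).
It also fails if it takes over 72 s, if anything falls off the work surface, if the arm or the gripper's body presses on something with over 40 N, if the wrist force passes 120 N, or if a joint passes its speed limit or range.

## Working session

There is one attempt and no reset: what is moved stays moved. The work goes in short steps, Python scripts to look and compute and a tool call to move; the robot and the scene stay as the last step left them, time stands still between calls to the robot, and variables do not carry over. Pictures are saved under pics/ and viewed, about 8 in all and at most 12, crops included, and the job is handed in when it is done.

Besides the shell and the picture viewer there is one more tool, called as name(argument=value, ...), one argument or row to a line, values as JSON. move_arm: Moves the arm, as the interface text tells. Its arguments: {"type":"object","properties":{"motion":{"type":"string"},"fingers":{"type":"number"},"squeeze":{"type":"number"}},"required":["motion"]}

```bash
mkdir -p pics
cat > h.py <<'E'
import numpy as np, cv2
from bench import readout, eyes, r
def snap(n,f):
    s=eyes.snapshot(n); cv2.imwrite('pics/'+f,s['image']); np.savez('pics/'+f[:-4],**s); return s
def ray(s,u,v,z):
    M=np.array(s['world_to_cam']); R=M[:3,:3];t=M[:3,3]; c=-R.T@t
    d=R.T@np.array([(u-s['cx'])/s['fx'],(v-s['cy'])/s['fy'],1]); return c+d*(z-c[2])/d[2]
def proj(s,p):
    M=np.array(s['world_to_cam']); q=M[:3,:3]@np.array(p,float)+M[:3,3]; return s['fx']*q[0]/q[2]+s['cx'],s['fy']*q[1]/q[2]+s['cy']
E
python3 - <<'E'
from h import *
for n in('scene','side'):
    s=snap(n,n+'0.png'); M=np.array(s['world_to_cam']); print(n,-M[:3,:3].T@M[:3,3],s['fx'],M[2,:3])
print(readout.sense())
E
```

```text
scene [1298.69539139 -259.04908002  807.42575823] 451.7682717425079 [-0.70281119  0.25097635 -0.66563301]
side [-192.78389707 -934.94687931  808.13422323] 442.7234180939552 [ 0.52709556  0.68133933 -0.50788482]
{'time': 0.1, 'joint_pos': array([-4.89255682e+00,  7.51108360e+00,  8.53249278e+01,  2.82755524e-04,
        8.72607175e+01, -4.89302116e+00]), 'qd': array([ 0.06029044, -0.10324442, -0.1996739 , -0.05210413, -0.0918223 ,
       -0.02546946]), 'joint_efforts': array([ 1.52257860e-03, -5.70947063e+01, -5.01941299e+01, -1.80579236e-04,
        8.16394575e-03,  5.26326357e-05]), 'tool_pos': array([5.99497055e+02, 7.24636696e-02, 2.30328074e+02]), 'tcp_rot': array([-9.00963523e+01,  8.53192214e-03, -8.99995566e+01]), 'ft_force': array([ 0.7434734 , -0.7586316 , -1.20934465]), 'wrist_torque': array([-0.01598467, -0.00410818,  0.07106012]), 'finger_gap': 85.41606390684491}
```

View pics/scene0.png

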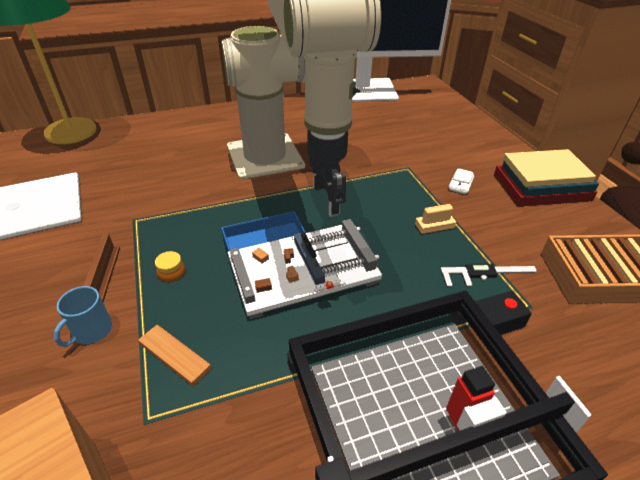

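View pics/side0.png

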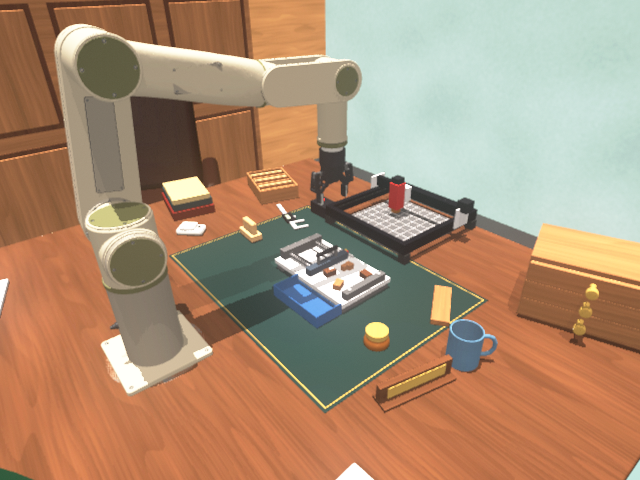

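The scene view shows the holder at (228–380, 215–312), the scraper at (436,218), the tin at (170,265) and the blank at (173,353). Next I zoom in and add the wrist view.

Run:
```python
from h import *
s=snap('wrist','wrist0.png')
im=cv2.imread('pics/scene0.png')[195:320,215:470]
cv2.imwrite('pics/c0.png',cv2.resize(im,None,fx=3.1,fy=3.1,interpolation=cv2.INTER_CUBIC))
s=dict(np.load('pics/scene0.npz'))
for n,u,v,z in [('pl -y+x',245,312,36),('pl +y+x',380,281,36),('scr',436,224,10),('tcp?',334,214,231)]: print(n,ray(s,u,v,z))
```

```text
pl -y+x [ 662.30081679 -204.58272227   36.        ]
pl +y+x [672.06294099 110.03617275  36.        ]
scr [505.77341772 357.76227695  10.        ]
tcp? [632.11595787   5.0607965  231.        ]
```

View pics/c0.png

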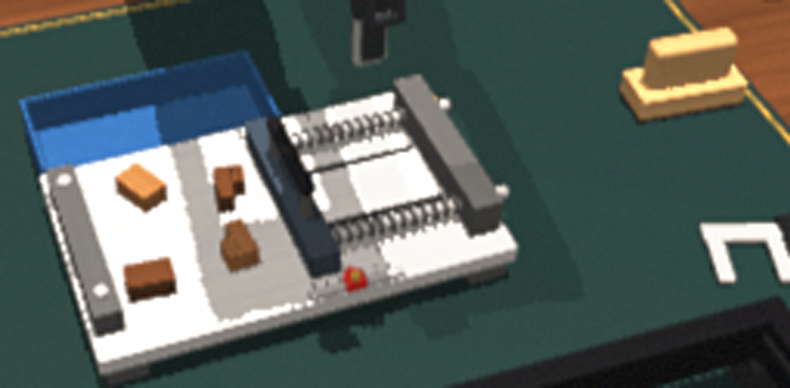

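View pics/wrist0.png

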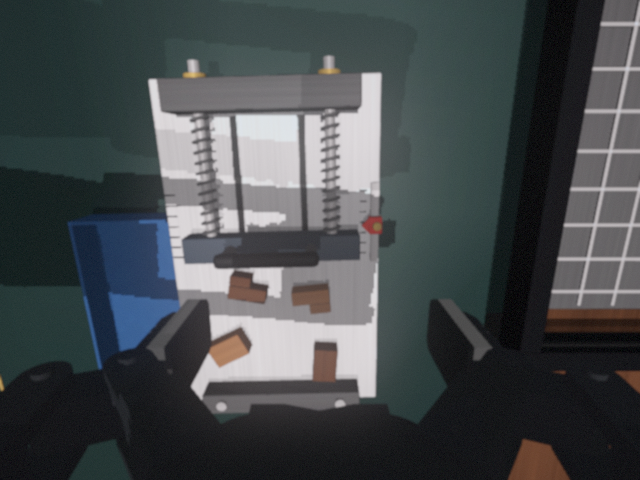

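The wrist view gives clear plate corners (151,80), (381,73) and (376,397), the handle (215–318, 259), the pointer tip (~362,225), and four offcuts at (247,288), (311,297), (230,348) and (325,361).

Run:
```python
from h import *
s=dict(np.load('pics/wrist0.npz'))
P=lambda u,v,z:ray(s,u,v,z)[:2]
a,b,c=P(151,80,36),P(381,73,36),P(376,397,36)
print('corners',a,b,c,np.linalg.norm(a-b),np.linalg.norm(b-c))
ux=(b-a)/np.linalg.norm(b-a); uy=(b-c)/np.linalg.norm(b-c)
uy2=np.array([-ux[1],ux[0]]); print('yaw',np.degrees(np.arctan2(ux[1],ux[0])),np.degrees(np.arctan2(-uy[0],uy[1])))
th=np.arctan2(-uy[0],uy[1]); X=np.array([np.cos(th),np.sin(th)]);Y=np.array([-X[1],X[0]])
o=np.mean([a-(-100*X+160*Y),b-(100*X+160*Y),c-(100*X-165*Y)],axis=0);print('O',o,np.degrees(th))
H=lambda p:(round((p-o)@X,1),round((p-o)@Y,1))
for n,u,v,z in[('hL',215,259,90),('hR',318,259,90),('ptr',362,225,45),('ptr36',362,225,40),('jaw r',359,259,60),('jaw l',184,262,60),('fence r',357,381,60),('fence l',206,384,60),
 ('oc',247,288,54),('oc',311,297,54),('oc',230,348,54),('oc',325,361,54)]: print(n,P(u,v,z).round(1),H(P(u,v,z)))
for n in('scene','side'):
    t=dict(np.load(f'pics/{n}0.npz')); im=t['image']; hsv=cv2.cvtColor(im,cv2.COLOR_BGR2HSV)
    m=cv2.inRange(hsv,(14,70,110),(28,200,255))
    x0,y0,x1,y1=(405,195,465,240) if n=='scene' else (230,210,270,248)
    m2=np.zeros_like(m); m2[y0:y1,x0:x1]=m[y0:y1,x0:x1]
    cs,_=cv2.findContours(m2,cv2.RETR_EXTERNAL,cv2.CHAIN_APPROX_NONE); c=max(cs,key=cv2.contourArea)
    print(n,cv2.contourArea(c),cv2.boundingRect(c),cv2.approxPolyDP(cv2.convexHull(c),1.5,True).reshape(-1,2).tolist())
    cr=im[y0-8:y1+8,x0-8:x1+8]; cv2.imwrite(f'pics/s_{n}.png',cv2.resize(cr,(400,int(400*cr.shape[0]/cr.shape[1])),interpolation=cv2.INTER_CUBIC))
A=cv2.imread('pics/s_scene.png');B=cv2.imread('pics/s_side.png');h=max(len(A),len(B))
cv2.imwrite('pics/s.png',np.hstack([cv2.copyMakeBorder(q,0,h-len(q),0,0,0) for q in(A,B)]))
```

```text
corners [456.01030416 119.64608892] [653.03997948 125.04105782] [ 662.17419353 -199.55666181] 197.10352266596263 324.7262130714729
yaw 1.568452730892407 1.611883899881687
O [558.54134579 -37.54035965] 1.611883899881687
hL [514.9 -24.1] (np.float64(-43.2), np.float64(14.6))
hR [599.3 -24.1] (np.float64(41.1), np.float64(12.2))
ptr [639.9  -5.7] (np.float64(82.2), np.float64(29.6))
ptr36 [640.5  -6.8] (np.float64(82.8), np.float64(28.4))
jaw r [636.3 -33.8] (np.float64(77.9), np.float64(1.5))
jaw l [477.5 -36.7] (np.float64(-81.0), np.float64(3.1))
fence r [ 638.  -161.8] (np.float64(75.9), np.float64(-126.5))
fence l [ 486.8 -165.3] (np.float64(-75.3), np.float64(-125.7))
oc [532.1 -64.5] (np.float64(-27.2), np.float64(-26.2))
oc [592.5 -73.7] (np.float64(32.9), np.float64(-37.1))
oc [ 511.9 -128.4] (np.float64(-49.2), np.float64(-89.5))
oc [ 606.1 -143. ] (np.float64(44.5), np.float64(-106.8))
scene 833.0 (415, 195, 50, 41) [[429, 195], [451, 205], [464, 235], [420, 231], [415, 223], [416, 217]]
side 325.5 (230, 216, 40, 27) [[230, 233], [245, 216], [269, 219], [261, 239], [251, 242], [230, 235]]
```

View pics/s.png

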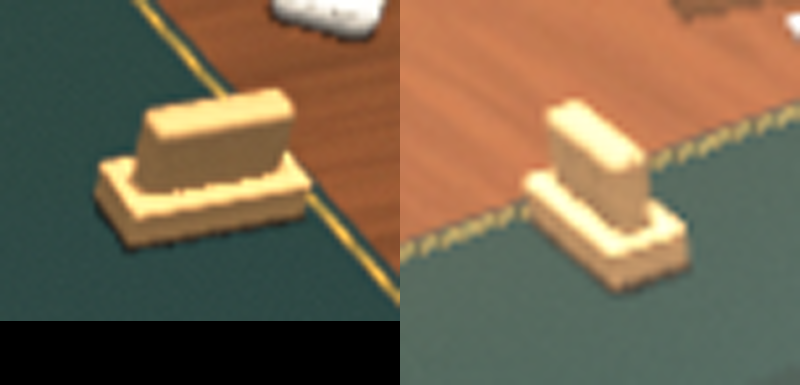

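The crop shows the scraper upright with its rib roughly along world y. I will ray-cast its corners.

Run:
```python
from h import *
t=dict(np.load('pics/scene0.npz')); q=dict(np.load('pics/side0.npz'))
A=lambda u,v,z:ray(t,397+u/5.263,187+v/5.263,z)[:2].round(1)
B=lambda u,v,z:ray(q,222+u/7.143,202+v/7.143,z)[:2].round(1)
print('scene rib top FL FR BR BL',A(148,138,68),A(294,113,68),A(276,90,68),A(152,110,68))
print('scene sole FL FR bottom',A(130,250,0),A(305,217,0),'top',A(132,215,26),A(308,183,26),A(97,185,26))
print('side rib top',B(145,110,68),B(170,98,68),B(248,155,68),B(225,167,68))
print('side sole bottom',B(220,292,0),B(290,265,0),'top',B(215,258,26),B(287,228,26),B(124,180,26))
for n,p in(('scene',t),('side',q)):
  M=p['world_to_cam']; 
print(proj(t,[558,-37,36]),ray(t,272/3.1*1+215-0,0,36)[:1])
```

```text
scene rib top FL FR BR BL [515.6 307.9] [520.9 388.2] [501.3 389.5] [496.1 320.9]
scene sole FL FR bottom [522.7 306.1] [528.4 406.2] top [524.1 301.9] [530.1 400.7] [497.2 296.2]
side rib top [496.  392.8] [513.  396.1] [509.7 314.2] [494.  310.8]
side sole bottom [482.9 309.9] [525.2 309.9] top [477.3 300.8] [521.7 303.2] [484.8 404.3]
(np.float64(304.62335957571486), np.float64(262.1546326318535)) [-1641.18498783]
```

move_arm(
  motion="-1 4 0 0 0 0; -2 8 0 0 0 0; -3 12 -1 0 0 -1; -4 16 -2 0 0 -2; -5 20 -3 0 0 -3; -6 24 -4 0 0 -3; -7 28 -5 0 0 -3; -8.5 32 -6 0 0 -3; -9.5 35.3 -6 0 0 -3; -9.5 35.3 -6 0 0 -3",
  fingers=8.5,
)

```text
time: 0.98
tool_pos: [500.9, 359.1, 169.6]
tcp_rot: [-90.2, 0.1, -92.7]
ft_force: [0.9, 0.0, 0.4]
finger_gap: 85.1
```

Run:
```python
from h import *
s=snap('wrist','w1.png'); print(readout.sense()['tool_pos'],readout.sense()['tcp_rot'])
hsv=cv2.cvtColor(s['image'],cv2.COLOR_BGR2HSV); m=cv2.inRange(hsv,(14,60,90),(30,220,255))
cs,_=cv2.findContours(m,cv2.RETR_EXTERNAL,cv2.CHAIN_APPROX_NONE)
for c in cs:
  if cv2.contourArea(c)>300: print(cv2.contourArea(c),cv2.boundingRect(c),cv2.minAreaRect(c))
print(proj(s,[505,353,68]))
```

```text
[502.54382927 356.37423813 170.09836896] [-9.01126195e+01 -1.54153022e-02 -9.27025518e+01]
708.0 (0, 218, 42, 148) ((18.745285034179688, 291.8585205078125), (152.33287048339844, 5.906503677368164), 74.05460357666016)
6659.5 (295, 166, 57, 129) ((323.0, 230.0), (128.0, 56.0), 90.0)
2815.0 (0, 137, 554, 33) ((276.4824523925781, 153.13818359375), (6.396780967712402, 553.851806640625), 87.2315673828125)
328.0 (578, 133, 62, 9) ((608.5299072265625, 137.0985107421875), (6.441953182220459, 61.273460388183594), 87.1375961303711)
(np.float64(324.534653891232), np.float64(251.41294609978866))
```

View pics/w1.png

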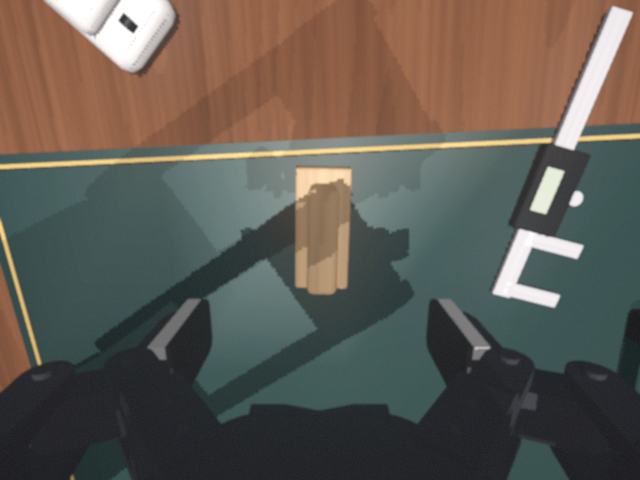

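The scraper is aligned with the gripper: sole (295–352, 166–290), rib near end at v≈293 and far end at v≈183, centred at u≈323.

Run:
```python
from h import *
s=dict(np.load('pics/w1.npz'))
for n,u,v,z in[('ribnear',322,293,68),('ribfar',324,183,68),('soleNW',296,167,26),('soleNE',352,167,26),('soleSW',295.5,289,26),('soleSE',349,290,26)]: print(n,ray(s,u,v,z).round(1))
```

```text
ribnear [501.8 321.6  68. ]
ribfar [506.7 400.7  68. ]
soleNW [485.9 409.6  26. ]
soleNE [529.2 407.5  26. ]
soleSW [479.  308.4  26. ]
soleSE [524.2 305.3  26. ]
```

move_arm(
  motion="0 0.5 -2.5 0 0 0; 0 0.5 -5 0 0 -0.4; 0 0.5 -7.5 0 0 -0.4; 0 0.5 -10 0 0 -0.4; 0 0.5 -12 0 0 -0.4; 0 0.5 -13.4 0 0 -0.4; 0 0.5 -13.9 0 0 -0.4; 0 0.5 -13.9 0 0 -0.4; 0 0.5 -13.9 0 0 -0.4",
)

```text
time: 1.78
tool_pos: [505.7, 358.0, 33.2]
tcp_rot: [-90.0, 0.0, -93.4]
ft_force: [0.1, -0.4, -0.0]
finger_gap: 85.3
```

move_arm(
  motion="0 0 0 0 0 0; 0 0 0 0 0 0; 0 0 0 0 0 0; 0 0 0 0 0 0; 0 0 0 0 0 0; 0 0 0 0 0 0; 0 0 0 0 0 0; 0 0 0 0 0 0",
  fingers=1,
  squeeze=50,
)

```text
time: 2.45
tool_pos: [505.3, 358.3, 32.8]
tcp_rot: [-90.0, 0.0, -93.4]
ft_force: [-1.1, -0.4, 3.7]
finger_gap: 21.5
```

move_arm(
  motion="0 0 2 0 0 0; 0 0 5 0 0 0; 0 -1 8 0 0 0; 0.5 -3 11 0 0 1; 1.5 -6 12 0 0 2; 2.5 -9 12 0 0 3; 3.5 -12 12 0 0 4; 4.5 -15 12 0 0 5; 5.4 -18 12 0 0 5; 6.3 -21 12 0 0 5",
)

```text
time: 3.28
tool_pos: [567.8, 146.5, 151.8]
tcp_rot: [-90.1, -0.0, -88.4]
ft_force: [-0.4, -0.0, -1.8]
finger_gap: 21.4
```

move_arm(
  motion="0.9 -3 0 0 0 0; 1.8 -6 0 0 0 0; 2.7 -9 0 0 0 0; 3.6 -12 0 0 0 0; 4.5 -15 0 0 0 0; 5.4 -18 0 0 0 0; 6.3 -21 0 0 0 0; 7.2 -24 0 0 0 0; 8.2 -26.8 0 0 0 0; 8.2 -26.8 0 0 0 0",
)

```text
time: 4.12
tool_pos: [650.4, -125.6, 151.5]
tcp_rot: [-90.0, -0.1, -88.6]
ft_force: [0.5, 0.7, -1.6]
finger_gap: 21.2
```

move_arm(
  motion="0 0 0 0 0 0; 0 0 0 0 0 0",
)

```text
time: 4.28
tool_pos: [649.4, -119.6, 151.4]
tcp_rot: [-90.1, 0.0, -88.4]
ft_force: [-0.5, -0.7, -1.4]
finger_gap: 21.6
```

Run:
```python
from h import *
s=snap('wrist','w2.png'); print(readout.sense()['tool_pos'],readout.sense()['tcp_rot'],readout.sense()['ft_force'])
```

```text
[ 649.50254953 -119.01473777  151.66224294] [-9.00661409e+01  4.30177206e-02 -8.83719248e+01] [-0.46660234  0.15871553 -1.43237919]
```

View pics/w2.png

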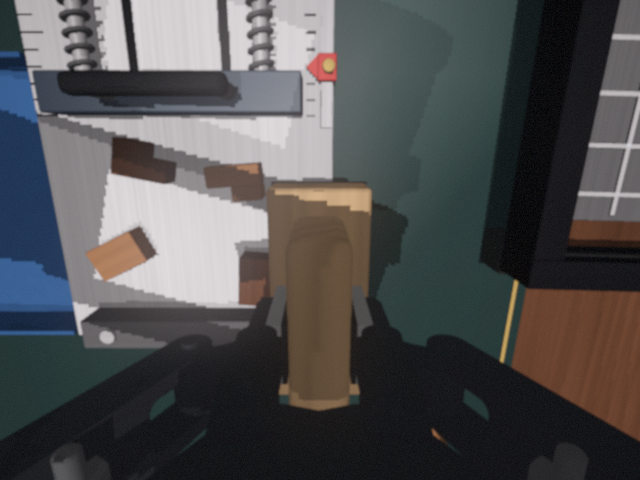

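The picture shows the block hovering over the bed's right end. The jaw front edge is at v≈113, its right end at (302,110), the fence inner foot at v≈308, the plate's right edge at u≈333, the pointer tip at (306,67), and offcut 3 at (240–270, 252–306), partly hidden.

Run:
```python
from h import *
s=dict(np.load('pics/w2.npz'))
o=np.array([557.3,-37.5]);th=np.radians(1.6);X=np.array([np.cos(th),np.sin(th)]);Y=np.array([-X[1],X[0]])
for n,u,v,z in[('jawR base',302,116,36),('jaw R top',302,103,60),('jaw L base',40,113,36),('fence foot L',90,308,36),('fence foot R',240,307,36),('plateR',333,30,36),('plateR2',333,170,36),('plateL',41,130,36),('plateL2',76,310,36),('ptr',306,67,43),('oc3L',239,280,54),('oc3top',255,253,54),('oc1',262,180,54),('soleNW',270,183,36+119-26),('soleNE',371,184,155-26), ('handleL',60,85,90),('handleR',230,85,90)]:
  p=ray(s,u,v,z)[:2]; print(n,p.round(1),(p-o)@X.round(3),((p-o)@Y).round(1))
```

```text
jawR base [636.4 -34.9] 79.12994056460782 0.4
jaw R top [637.4 -29.1] 80.29386534620008 6.2
jaw L base [460.2 -37.8] -97.09733700459039 2.5
fence foot L [ 473.9 -180.4] -87.42453790170059 -140.5
fence foot R [ 590.4 -176.4] 29.163597388383316 -139.8
plateR [655.3  17.4] 99.53361597006543 52.1
plateR2 [658.6 -70.1] 100.34958839888172 -35.4
plateL [459.  -48.7] -98.64589782427245 -8.5
plateL2 [ 462.8 -182.4] -98.60698963605795 -142.2
ptr [638.8  -5.9] 82.3665007379009 29.3
oc3L [ 594.3 -147. ] 33.94813279608048 -110.5
oc3top [ 606.  -126.7] 46.20429126759165 -90.5
oc1 [611.6 -76.5] 53.169474688565614 -40.5
soleNW [626.6 -70.2] 68.40366510508069 -34.7
soleNE [672.3 -69.5] 114.0992599995778 -35.2
handleL [512.4 -26.6] -44.62906024125568 12.1
handleR [601.1 -24.3] 44.14659192452664 12.0
```

move_arm(
  motion="0 0 -2 0 0 0; 0 0 -4 0 0 0; 0 0 -6 0 0 0; 0 0 -7.4 0 0 0; 0 0 -8.1 0 0 0; 0 0 -8.1 0 0 0; 0 0 -8.1 0 0 0",
)

```text
time: 4.92
tool_pos: [650.2, -119.3, 71.7]
tcp_rot: [-90.0, 0.0, -88.3]
ft_force: [0.1, -0.5, -1.4]
finger_gap: 21.4
```

move_arm(
  motion="-0.6 -0.02 0 0 0 0; -1.4 -0.04 0 0 0 0; -2.3 -0.06 0 0 0 0; -3.2 -0.09 0 0 0 0; -4.1 -0.12 0 0 0 0; -5 -0.14 0 0 0 0; -5.9 -0.16 0 0 0 0; -6.8 -0.19 0 0 0 0; -7.7 -0.21 0 0 0 0; -8.6 -0.24 0 0 0 0",
)

```text
time: 5.75
tool_pos: [563.2, -122.5, 71.8]
tcp_rot: [-90.0, -0.0, -88.4]
ft_force: [0.1, -0.9, -1.0]
finger_gap: 21.5
```

move_arm(
  motion="-0.9 -0.02 0 0 0 0; -1.8 -0.05 0 0 0 0; -2.7 -0.07 0 0 0 0; -3.6 -0.1 0 0 0 0; -4.5 -0.12 0 0 0 0; -5.4 -0.15 0 0 0 0; -6.3 -0.17 0 0 0 0; -7.3 -0.2 0 0 0 0; -8.5 -0.23 0 0 0 0; -9.7 -0.26 0 0 0 0",
)

```text
time: 6.58
tool_pos: [466.0, -124.9, 71.2]
tcp_rot: [-90.0, 0.0, -88.4]
ft_force: [-0.8, -0.7, -1.5]
finger_gap: 21.3
```

move_arm(
  motion="-0.3 0 0 0 0 0; -0.5 0 0 0 0 0; -0.5 0 0 0 0 0; 1 0 0 0 0 0; 2 0.05 2 0 0 0; 3 0.08 5 0 0 0; 5 0.1 8 0 0 0; 8 0.2 8 0 0 0; 11 0.3 8 0 0 0; 11 0.3 8 0 0 0",
)

```text
time: 7.42
tool_pos: [581.6, -121.7, 151.1]
tcp_rot: [-89.8, -0.0, -88.4]
ft_force: [0.0, 0.2, -1.8]
finger_gap: 21.8
```

Run:
```python
from h import *
s=snap('scene','s3.png'); print(readout.sense()['tool_pos'],readout.sense()['tcp_rot'],readout.sense()['ft_force'])
cv2.imwrite('pics/c3.png',cv2.resize(s['image'][195:320,215:470],None,fx=3.1,fy=3.1,interpolation=cv2.INTER_CUBIC))
```

```text
[ 579.21792635 -121.6413616   150.43684573] [-9.00092268e+01  2.04004688e-02 -8.83380477e+01] [-0.56812059  0.30991033 -2.16226438]
```

View pics/c3.png

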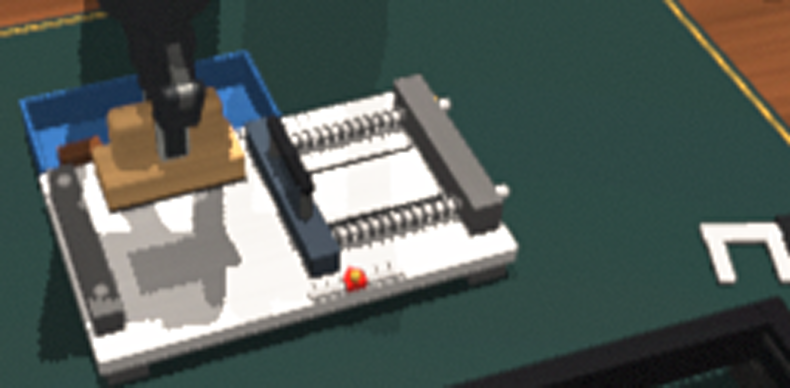

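move_arm(
  motion="0 1.5 0 0 0 0; 0 3 0 0 0 0; 0 3 -2 0 0 0; 0 3 -4 0 0 0; 0 3 -6 0 0 0; 0 3 -7.5 0 0 0; 0 3 -8.15 0 0 0; 0 3 -8.15 0 0 0; 0 3 -8.15 0 0 0",
)

```text
time: 8.22
tool_pos: [576.8, -91.1, 70.4]
tcp_rot: [-90.0, 0.0, -88.4]
ft_force: [0.2, 0.7, -1.4]
finger_gap: 21.3
```

move_arm(
  motion="-0.7 -0.02 0 0 0 0; -1.6 -0.04 0 0 0 0; -2.6 -0.06 0 0 0 0; -3.6 -0.09 0 0 0 0; -4.6 -0.12 0 0 0 0; -5.6 -0.15 0 0 0 0; -6.6 -0.18 0 0 0 0; -7.6 -0.21 0 0 0 0; -8.6 -0.24 0 0 0 0; -9.6 -0.27 0 0 0 0",
)

```text
time: 9.05
tool_pos: [480.3, -94.5, 70.2]
tcp_rot: [-90.0, -0.0, -88.4]
ft_force: [-0.4, 0.2, -0.8]
finger_gap: 21.6
```

move_arm(
  motion="-0.9 -0.02 0 0 0 0; -1.8 -0.05 0 0 0 0; -2.4 -0.06 0 0 0 0; -2.4 -0.06 0 0 0 0; -1 0 0 0 0 0; 0 0 2 0 0 0; 1 0 5 0 0 0; 4 0 8 0 0 0; 7 0 8 0 0 0; 10 0 8 0 0 0",
)

```text
time: 9.88
tool_pos: [584.6, -95.1, 153.3]
tcp_rot: [-89.6, -0.1, -88.4]
ft_force: [-0.8, 0.1, -1.0]
finger_gap: 21.3
```

move_arm(
  motion="1 3 0 0 0 0; 2 6.5 0 0 0 0; 3 10 0 0 0 0; 3 14 0 0 0 0; 3 18 0 0 0 0; 2 22 0 0 0 0; 1 26 0 0 0 0; 0 30 0 0 0 0; -2 33 0 0 0 0; -3 36 0 0 0 0",
)

```text
time: 10.72
tool_pos: [549.3, 267.6, 149.6]
tcp_rot: [-90.0, 0.0, -88.3]
ft_force: [-0.3, -1.1, -0.8]
finger_gap: 21.8
```

Run:
```python
from h import *
s=snap('scene','s4.png'); print(readout.sense()['tool_pos'],readout.sense()['tcp_rot'],readout.sense()['ft_force'])
q=snap('side','q4.png')
a=cv2.resize(s['image'][205:320,215:400],None,fx=3.2,fy=3.2,interpolation=cv2.INTER_CUBIC)[:,:592]
b=cv2.resize(q['image'][220:340,260:400],None,fx=3.2,fy=3.2,interpolation=cv2.INTER_CUBIC)
b=cv2.resize(q['image'][225:325,265:395],(390,300),interpolation=cv2.INTER_CUBIC); a=cv2.resize(a,(410,255))
cv2.imwrite('pics/c4.png',np.hstack([cv2.copyMakeBorder(a,0,45,0,0,0),b]))
```

```text
[547.65902178 272.83631433 149.71929209] [-90.07422667   0.20352108 -88.18612331] [-1.95002001  3.27535056 -1.39493122]
```

View pics/c4.png

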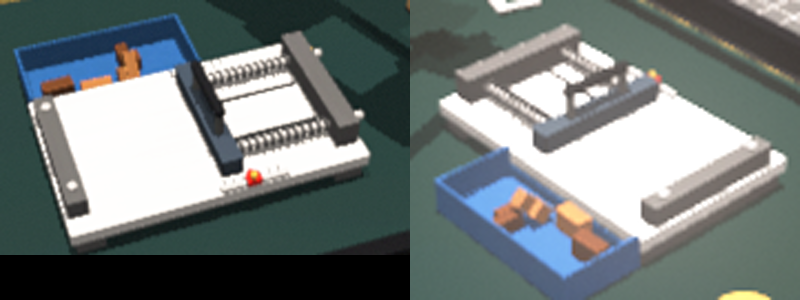

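All four offcuts lie in the tray, and the bed and pointer are clear. I now put the block back where it stood.

move_arm(
  motion="-1.5 3 0 0 0 -1; -3 6 0 0 0 -3; -4.4 8.6 -1 0 0 -5; -4.4 8.6 -3.5 0 0 -5; -4.4 8.6 -6 0 0 -5; -4.4 8.6 -8.5 0 0 -5; -4.4 8.6 -10.5 0 0 -5; -4.4 8.6 -11.3 0 0 -5; -4.4 8.6 -11.5 0 0 -5; -4.4 8.6 -11.6 0 0 -5",
)

```text
time: 11.65
tool_pos: [507.6, 351.1, 33.9]
tcp_rot: [-90.0, 0.0, -93.4]
ft_force: [-0.9, 0.0, -1.7]
finger_gap: 21.4
```

move_arm(
  motion="0 0 0 0 0 0; 0 0 -0.1 0 0 0; 0 0 -0.2 0 0 0; 0 0 -0.3 0 0 0; 0 0 -0.3 0 0 0",
)

```text
time: 12.07
tool_pos: [507.8, 351.7, 32.4]
tcp_rot: [-89.9, 0.1, -93.4]
ft_force: [-1.8, -1.1, 6.5]
finger_gap: 21.4
```

move_arm(
  motion="0 0 0.1 0 0 0; 0 0 0.1 0 0 0; 0 0 0.1 0 0 0; 0 0 0.1 0 0 0; 0 0 0.1 0 0 0; 0 0 0.1 0 0 0; 0 0 0.1 0 0 0; 0 0 0.1 0 0 0",
  fingers=8.5,
)

```text
time: 12.73
tool_pos: [507.0, 351.3, 31.7]
tcp_rot: [-90.0, -0.0, -93.4]
ft_force: [-0.6, -0.1, -0.1]
finger_gap: 85.0
```

move_arm(
  motion="0 0 1.5 0 0 0; 0 0 4 0 0 0; 0 0 7.5 0 0 0; 0 0 11 0 0 0; 0 0 13.7 0 0 0; 0 0 13.7 0 0 0; 0 0 13.7 0 0 0; 0 0 13.7 0 0 0",
)

```text
time: 13.4
tool_pos: [506.8, 351.2, 168.2]
tcp_rot: [-90.0, -0.0, -93.4]
ft_force: [0.2, -0.8, -0.3]
finger_gap: 84.8
```

Run:
```python
from h import *
s=snap('wrist','w5.png'); print(readout.sense()['tool_pos'])
q=snap('scene','s5.png')
a=cv2.resize(s['image'],(400,300)); b=cv2.resize(q['image'][170:290,390:550],(400,300))
cv2.imwrite('pics/c5.png',np.hstack([a,b]))
```

```text
[506.22832662 350.87508294 167.22240398]
```

View pics/c5.png

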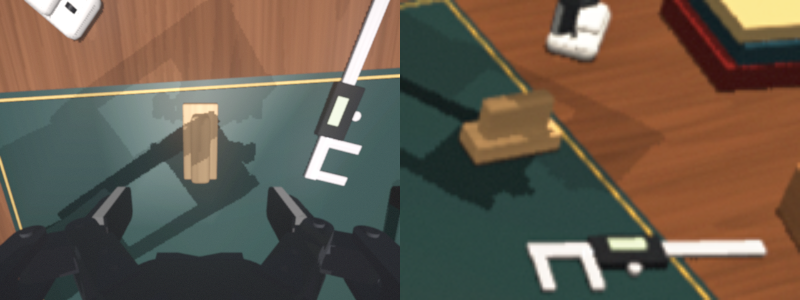

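The block stands upright and released on the desk, and the caliper and mouse are untouched. Next is the handle, turning -85° so the wrist camera looks toward the pointer.

move_arm(
  motion="0.4 -3 0 0 0 -6; 1 -6.5 0 0 0 -13; 1.5 -10 0 0 0 -20; 2 -13.5 0 0 0 -27; 2.5 -17 0 0 0 -34; 3 -20.5 0 0 0 -41; 3.5 -24 0 0 0 -48; 4 -27.5 0 0 0 -55; 4.5 -31 0 0 0 -62; 4.8 -34 0 0 0 -69",
)

```text
time: 14.33
tool_pos: [554.1, 9.1, 167.0]
tcp_rot: [-90.0, -0.1, -162.8]
ft_force: [0.8, -0.2, -0.5]
finger_gap: 84.7
```

move_arm(
  motion="0.2 -2 0 0 0 -6; 0.3 -3.6 0 0 0 -12; 0.3 -3.6 0 0 0 -16; 0.3 -3.6 0 0 0 -16; 0.3 -3.6 0 0 0 -16; 0.3 -3.6 0 0 0 -16",
)

```text
time: 14.83
tool_pos: [557.5, -24.1, 167.8]
tcp_rot: [-90.0, -0.1, -178.2]
ft_force: [-0.7, 0.3, -0.1]
finger_gap: 84.7
```

Run:
```python
from h import *
s=snap('wrist','w6.png'); z=readout.sense(); print(z['tool_pos'],z['tcp_rot'],z['joint_pos'])
```

```text
[557.62814138 -24.00569563 168.10844365] [-9.00177918e+01 -6.33369263e-02 -1.78231221e+02] [-7.73298043e+00  3.26426696e+00  9.64069950e+01  7.19302151e-03
  8.03941431e+01  8.04970465e+01]
```

View pics/w6.png

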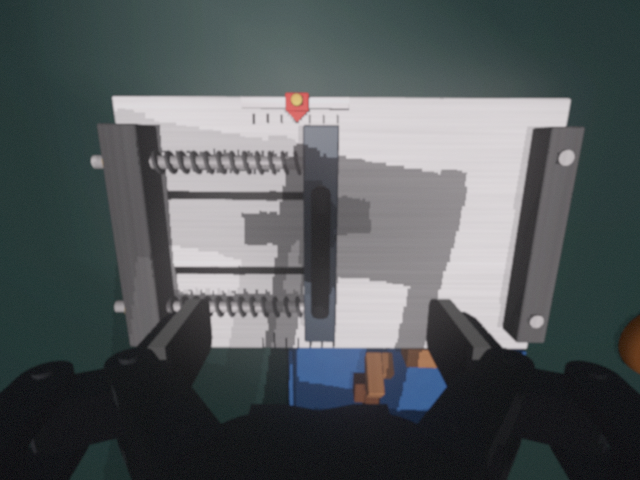

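The pointer tip is at (297,122), the jaw's clamping edge end at (338,127), and the handle at u≈320, v 188–318.

Run:
```python
from h import *
s=dict(np.load('pics/w6.npz')); M=s['world_to_cam']; print(-M[:3,:3].T@M[:3,3])
im=s['image']; hsv=cv2.cvtColor(im,cv2.COLOR_BGR2HSV); m=cv2.inRange(hsv,(0,150,90),(6,255,255))|cv2.inRange(hsv,(174,150,90),(180,255,255))
m[:80]=0;m[140:]=0
ys,xs=np.nonzero(m); print('red',xs.min(),xs.max(),ys.min(),ys.max(),'tip u',xs[ys>=ys.max()-1].mean())
g=cv2.cvtColor(im,cv2.COLOR_BGR2GRAY).astype(int)
print(g[132,296:350].tolist()); print(g[250,300:345].tolist())
o=np.array([557.3,-37.5]);th=np.radians(1.6);X=np.array([np.cos(th),np.sin(th)]);Y=np.array([-X[1],X[0]])
for n,u,v,z in[('face top',338,127,60),('back top',304,127,60),('tip40',297,122,40),('tip45',297,122,45),('tip50',297,122,50),('hL',320,318,90),('hR',320,188,90),('hc',320,253,90)]:
  p=ray(s,u,v,z)[:2]; print(n,p.round(1),((p-o)@X).round(1),((p-o)@Y).round(1))
```

```text
[625.28291071 -21.86642353 310.75128597]Traceback (most recent call last):
  File "<stdin>", line 5, in <module>
    return umr_minimum(a, axis, None, out, keepdims, initial, where)
ValueError: zero-size array to reduction operation minimum which has no identity
```

```bash
cat >> h.py <<'E'
o=np.array([557.3,-37.5]);th=np.radians(1.6);X=np.array([np.cos(th),np.sin(th)]);Y=np.array([-X[1],X[0]])
def hold(s,n,u,v,z):
    p=ray(s,u,v,z)[:2]; print(n,p.round(1),((p-o)@X).round(1),((p-o)@Y).round(1))
def redtip(im):
    b,g,r_=[im[...,i].astype(int) for i in range(3)]; m=(r_-np.maximum(b,g)>70)&(g<110); m[:60]=0;m[160:]=0
    n,l,st,c=cv2.connectedComponentsWithStats(m.astype(np.uint8)); k=1+st[1:,4].argmax(); ys,xs=np.nonzero(l==k)
    print('red',xs.min(),xs.max(),ys.min(),ys.max(),'tip u',xs[ys>=ys.max()-1].mean()); return xs[ys>=ys.max()-1].mean(),ys.max()
E
python3 - <<'E'
from h import *
s=dict(np.load('pics/w6.npz')); im=s['image']
u,v=redtip(im)
g=cv2.cvtColor(im,cv2.COLOR_BGR2GRAY).astype(int)
print(g[132,296:350].tolist()); print(g[250,300:345].tolist())
for n,u,v,z in[('face top',338,127,60),('back top',304,127,60),('tip40',u,v,40),('tip45',u,v,45),('tip50',u,v,50),('hL',320,318,90),('hR',320,188,90),('hc',320,253,90)]: hold(s,n,u,v,z)
E
```

```text
red 285 308 93 117 tip u 299.6666666666667
[216, 212, 204, 197, 195, 191, 173, 144, 130, 134, 141, 141, 141, 142, 140, 141, 139, 141, 140, 139, 140, 141, 142, 141, 139, 140, 139, 140, 140, 138, 139, 140, 139, 139, 139, 138, 139, 139, 140, 139, 135, 126, 147, 190, 211, 215, 215, 214, 214, 214, 214, 214, 213, 213]
[105, 104, 98, 86, 67, 56, 56, 55, 54, 53, 50, 45, 44, 46, 43, 45, 42, 42, 43, 46, 42, 45, 42, 42, 41, 46, 41, 44, 44, 50, 61, 64, 67, 65, 65, 67, 86, 117, 131, 133, 135, 132, 134, 134, 134]
face top [635.6 -34.1] 78.3 1.2
back top [634.9 -11.7] 78.3 23.6
tip40 [642.3  -7.7] 85.8 27.4
tip45 [642.  -8.] 85.5 27.2
tip50 [641.6  -8.2] 85.1 26.9
hL [512.3 -26. ] -44.6 12.7
hR [598.8 -23.3] 41.9 13.0
hc [557.7 -24.6] 0.8 12.9
```

move_arm(
  motion="0 -0.1 -2 0 0 0; 0 -0.1 -4.5 0 0 0; 0 -0.1 -7 0 0 0; 0 -0.1 -8.8 0 0 0; 0 -0.1 -9.6 0 0 0; 0 -0.1 -9.6 0 0 0; 0 -0.1 -9.6 0 0 0",
)

```text
time: 15.47
tool_pos: [558.1, -25.3, 73.1]
tcp_rot: [-90.0, -0.0, -178.3]
ft_force: [0.2, -1.0, 1.4]
finger_gap: 85.0
```

move_arm(
  motion="0 0 0 0 0 0; 0 0 0 0 0 0; 0 0 0 0 0 0; 0 0 0 0 0 0; 0 0 0 0 0 0; 0 0 0 0 0 0; 0 0 0 0 0 0; 0 0 0 0 0 0; 0 0 0 0 0 0; 0 0 0 0 0 0",
  fingers=0.2,
  squeeze=60,
)

```text
time: 16.3
tool_pos: [558.2, -25.0, 73.3]
tcp_rot: [-90.1, 0.0, -178.4]
ft_force: [-1.6, 5.9, 4.7]
finger_gap: 10.4
```

move_arm(
  motion="-0.01 0.3 0 0 0 0; -0.02 0.6 0 0 0 0; -0.03 0.9 0 0 0 0; -0.03 1.2 0 0 0 0; -0.04 1.5 0 0 0 0; -0.05 1.8 0 0 0 0; -0.06 2.1 0 0 0 0; -0.07 2.4 0 0 0 0; -0.08 2.6 0 0 0 0; -0.08 2.8 0 0 0 0",
)

```text
time: 17.13
tool_pos: [557.6, 0.1, 73.3]
tcp_rot: [-89.8, 0.0, -178.4]
ft_force: [-1.7, -10.4, 4.2]
finger_gap: 10.8
```

move_arm(
  motion="0 0 0 0 0 0; 0 0 0 0 0 0; 0 0 0 0 0 0; 0 0 0 0 0 0",
)

```text
time: 17.47
tool_pos: [557.5, 0.2, 73.3]
tcp_rot: [-89.8, 0.0, -178.4]
ft_force: [-0.7, -9.4, 4.9]
finger_gap: 10.6
```

Run:
```python
from h import *
z=readout.sense(); print(z['tool_pos'],z['tcp_rot'],z['ft_force'],z['finger_gap'])
s=snap('wrist','w7.png'); q=snap('scene','s7.png')
for n,p in(('jaw face nominal',o+80*X+28*Y),): print(proj(s,[*p,60]),proj(q,[*p,60]))
print('tip guess',proj(s,[*(o+83*X+29*Y),43]))
a=cv2.resize(s['image'][0:240,160:480],(800,600),interpolation=cv2.INTER_CUBIC); cv2.imwrite('pics/c7.png',a)
```

```text
[5.57544424e+02 2.08456907e-01 7.33385214e+01] [-8.98066396e+01  3.54359889e-02 -1.78438136e+02] [-0.72288063 -9.39174739  4.9054325 ] 10.587738810605801
(np.float64(342.95979336947283), np.float64(115.11590011319981)) (np.float64(327.3511881209492), np.float64(274.92983805234707))
tip guess (np.float64(338.3026345507863), np.float64(110.91707990622024))
```

View pics/c7.png

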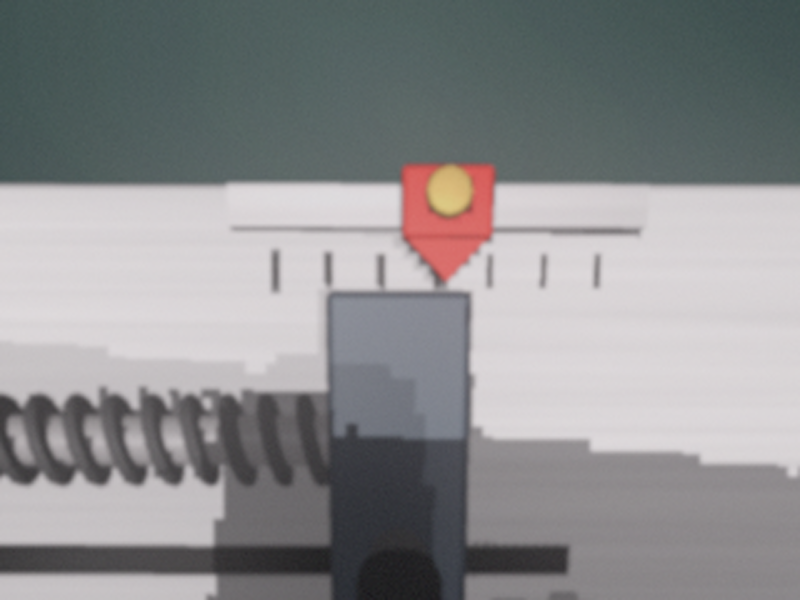

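The tip is at full-image (338,113) and the jaw face edge at (348,117.5), so a few mm remain.

Run:
```python
from h import *
s=dict(np.load('pics/w7.npz')); s6=dict(np.load('pics/w6.npz'))
for z in(40,44,48,52): hold(s,f'tip{z}',338,112.8,z); hold(s6,f'  tip{z} old',297,122,z)
for z in(58,60): hold(s,f'face{z}',347.7,117.5,z); hold(s,f'back{z}',292,117.5,z)
g=cv2.cvtColor(s['image'],cv2.COLOR_BGR2GRAY).astype(int); print(g[122,286:298],g[122,342:354])
```

```text
tip40 [638.9  -6.2] 82.4 29.0
  tip40 old [638.9  -5.9] 82.4 29.3
tip44 [638.6  -6. ] 82.1 29.2
  tip44 old [638.7  -6.1] 82.2 29.1
tip48 [638.3  -5.8] 81.8 29.4
  tip48 old [638.5  -6.3] 82.0 28.9
tip52 [637.9  -5.6] 81.5 29.6
  tip52 old [638.3  -6.6] 81.8 28.6
face58 [635.8  -9.4] 79.2 25.9
back58 [635.1  13.6] 79.2 48.9
face60 [635.6  -9.3] 79.1 26.1
back60 [635.   13.5] 79.1 48.8
[211 203 196 185 153 120 121 133 141 143 143 142] [139 138 137 130 116 115 158 195 210 214 213 213]
```

move_arm(
  motion="0 0.1 0 0 0 0; -0.01 0.2 0 0 0 0; -0.01 0.3 0 0 0 0; -0.01 0.38 0 0 0 0; -0.01 0.38 0 0 0 0; -0.01 0.38 0 0 0 0; -0.01 0.38 0 0 0 0; -0.01 0.38 0 0 0 0; -0.01 0.38 0 0 0 0",
)

```text
time: 18.32
tool_pos: [557.5, 3.7, 73.3]
tcp_rot: [-89.8, 0.0, -178.4]
ft_force: [-1.6, -9.7, 4.5]
finger_gap: 11.0
```

Run:
```python
from h import *
z=readout.sense(); print(z['tool_pos'],z['ft_force'],z['finger_gap'],z['qd'].round(2))
s=snap('wrist','w8.png'); q=snap('side','q8.png'); c=snap('scene','s8.png')
a=cv2.resize(s['image'][60:200,240:440],(500,350),interpolation=cv2.INTER_CUBIC)
b=cv2.resize(q['image'][225:325,265:395],(300,231),interpolation=cv2.INTER_CUBIC)
cv2.imwrite('pics/c8.png',np.vstack([np.hstack([a,cv2.copyMakeBorder(b,0,119,0,0,0)]),cv2.copyMakeBorder(cv2.resize(c['image'][170:300,100:500],(769,250)),0,0,0,31,0)]))
g=cv2.cvtColor(s['image'],cv2.COLOR_BGR2GRAY).astype(int); print(g[122,282:302],g[122,340:360])
```

```text
[557.4708004    3.72351546  73.32367786] [-1.62727717 -9.67915996  4.47676732] 11.022650301458059 [ 0.01 -0.07 -0.   -0.03 -0.01  0.06]
[214 214 214 211 202 196 193 184 155 121 121 135 142 143 143 142 143 141
 141 142] [138 139 139 138 136 131 119 104 117 157 194 210 214 213 213 213 213 214
 212 214]
```

Run:
```python
from h import *
s=dict(np.load('pics/w8.npz')); s7=dict(np.load('pics/w7.npz'))
t=s7['image'][64:114,318:360]; R=cv2.matchTemplate(s['image'],t,cv2.TM_CCOEFF_NORMED); _,v,_,(x,y)=cv2.minMaxLoc(R)
a,b,c=R[y,x-1:x+2]; dx=x+(a-c)/(2*(a-2*b+c))-318; print('tip shift',dx,y-64,v)
for z in(42,46): hold(s,f'tip{z}',338+dx,112.8+y-64,z)
hold(s,'face',348.9,117.5,60); hold(s,'back',290.5,117.5,60)
q4=cv2.imread('pics/q4.png').astype(int);q8=cv2.imread('pics/q8.png').astype(int)
d=(np.abs(q4-q8).max(2)>40)
for n,(x0,y0,x1,y1) in dict(tray=(280,280,340,318),blank=(425,280,460,330),tin=(355,315,395,355),mug=(440,315,500,375),plate=(370,350,460,410),mouse=(170,215,212,242),caliper=(272,198,312,236)).items(): print(n,d[y0:y1,x0:x1].sum())
s5=cv2.imread('pics/s5.png').astype(int);s8=cv2.imread('pics/s8.png').astype(int)
print('scraper diff',(np.abs(s5-s8).max(2)>40)[195:240,405:465].sum())
print(readout.sense()['time'])
```

```text
tip shift 7.758301 0 0.9908496141433716
tip42 [638.7  -6.2] 82.3 29.0
tip46 [638.4  -5.9] 82.0 29.3
face [635.5  -6.3] 79.1 29.0
back [634.9  17.6] 79.1 52.9
tray 147
blank 0
tin 0
mug 0
plate 0
mouse 37
caliper 185
scraper diff 383
18.4667
```

Run:
```python
from h import *
q0,q4,q8=[cv2.imread(f'pics/{n}.png') for n in('side0','q4','q8')]
d=np.abs(q0.astype(int)-q8).max(2)>40
print('caliper/mouse vs start',d[198:236,272:312].sum(),d[215:242,170:212].sum())
for n,im in(('q4',q4),('q8',q8)):
    m=cv2.inRange(cv2.cvtColor(im,cv2.COLOR_BGR2HSV),(3,90,50),(22,255,255)); m2=np.zeros_like(m); m2[240:325,270:395]=m[240:325,270:395]
    k,l,st,c=cv2.connectedComponentsWithStats(m2); print(n,[(st[i,4],c[i].round(1).tolist()) for i in range(1,k) if st[i,4]>6])
for n in('scene0','s5','s8'):
    m=cv2.inRange(cv2.cvtColor(cv2.imread(f'pics/{n}.png'),cv2.COLOR_BGR2HSV),(14,60,60),(28,255,255))[200:236,405:456]
    k,l,st,c=cv2.connectedComponentsWithStats(m); i=1+st[1:,4].argmax(); print(n,st[i],c[i].round(1))
```

```text
caliper/mouse vs start 84 0
q4 [(np.int32(101), [301.8, 294.2]), (np.int32(137), [320.7, 300.1])]
q8 [(np.int32(11), [345.4, 249.9]), (np.int32(98), [302.3, 294.3]), (np.int32(143), [320.8, 300.3])]
scene0 [ 10   0  41  34 915] [30.7 18.5]
s5 [  9   0  42  36 908] [29.6 20.2]
s8 [  9   0  42  36 925] [29.6 20. ]
```

```bash
python3 -c "
from bench import r,readout
r.hand_in(); z=readout.sense(); print(z['time'],z['tool_pos'],z['ft_force'],z['finger_gap'])"
```

```text
the job is handed in; nothing more can be done
the job is handed in; nothing more can be done
```

I handed the job in at about 18.5 s of robot time, with the fingers still holding the jaw drawn out at the pointer. No verdict was reported.

- **Offcuts:** I swept the bed in two overlapping passes with the scraper block. In the side and scene views all four lie in the blue tray and the bed is clear. They had not moved when I checked again at the end.
- **Scraper block:** It stands upright and released on the desk, within about 7 mm of where it started.
- **Jaw:** My last wrist-camera measurement put the clamping face at own y 29.0 mm and the pointer tip at 29.0–29.3 mm. The pull on the tool was about 10 N, with the fingers closed to 11 mm on the handle bar, and the arm was at rest.
- **Pointer:** Its tip measured the same before and after drawing the jaw, 29.1 to 29.2 mm, so it was not shifted.
- **Bystanders:** The blank, tin, mug, name plate and mouse show no change in the image comparisons. The caliper area differed from the start picture by 84 pixels. I took that as arm or shadow change, because the arm never came near it and it looked untouched in the pictures taken after the block was set down.
- **Check that failed:** I could not view the last composite picture because the 12-picture limit was reached. The final alignment, tray and bystander checks are therefore numeric only.

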